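Take the probe holder off the T-slot rail, rinse-dip it and stand it in the tray

TASK

Slide the probe holder along its T-slot rail, out from under the stage platform, to the open end of the slot, gently enough that the sprung stop there is never pushed all the way in, and lift it straight out there. Keep hold of it, dip the tip of its probe well below the rim of the beaker, then set the holder down upright on its foot in the shallow tray without dropping it, and let go. Leave the beaker standing where it is and do not disturb the other things.

Things in the scene. Friction and masses are not known exactly. Their poses are not given: they have to be found in the camera images.
- holder: Probe holder, loose, 100-200 g. Origin: under the middle of its foot; z up, x along the slot towards the platform. Steel T foot 34 (x) x 28 (y) x 8 mm, neck 30 x 10 mm, then an aluminium block 36 x 22 mm from z 21 to 39 mm, with a black leaning handle and a bent probe. At the start the foot is in the slot, its origin 12 to 40 mm beyond the platform's front edge.
- holder_grip (a point): Best grip point: on the axis of the holder's handle, at (-32, 0, 68) mm in the holder's frame, axes as the holder's. The handle is 14 mm thick and 18 mm wide across y (flat sides to +y and -y: close the fingers along y), rises from the block at (0, 0, 30) mm and leans 40 degrees from vertical towards -x (away from the platform), its end at x -48, z 87 mm.
- holder_tip (a point): Tip of the holder's probe, at (79, 0, 24) mm in the holder's frame. The probe is a 6 mm steel wire that runs from the block to an elbow at x 68, z 62 mm and from there down to the tip.
- rail: T-slot rail with stage platform, one fixed unit. Origin on the bench under the middle of the platform's front edge; z up, x along the slot in under the platform (about to the robot's left), y across. The rail is 48 mm wide, its top at z 28 mm. The slot stays closed by lips all the way to the open end, which is to the robot's right.
- slot (a point): Middle of the slot's floor, below the platform's front edge; axes as the rail's. The floor is 10 mm above the bench, the slot 31 mm wide inside; lips with 14 mm between them lie 10 to 18 mm above the floor: 2 mm of play above the foot, 1.5 mm at each side.
- slot_near_end (a point): Slot floor where the rail's own lips end, 70 mm from point slot, to the robot's right (-x of the rail). A dark sleeve clamped here, 54 mm wide, top 19 mm above the floor, carries the lips on and ends in a sprung stop. It is set differently each time and not reported: the stop's face lies 125 to 185 mm from point slot; feel for it. See platform_edge for the open end.
- platform_edge (a point): Middle of the lower front edge of the black platform, 160 mm above the bench. It is 200 mm wide, 12 mm thick, reaches 150 mm back, and stops a vertical gripper at the handle: come from the open end's side, tilted about 40 degrees. Open end of the slot: over the last 40 mm before the sprung stop there are no lips; with the foot against the stop it is 6 mm clear of the lips and lifts out.
- stop (a joint): Sprung stop plate at the slot's open end, 30 mm wide, its top 15 mm above the slot floor. 0: not pressed; it gives up to 8 mm, away from the platform, against a spring of 2.5 N per mm: touch it with some 5 N, never push it beyond 7 mm (about 17 N). Its place along the rail is not told.
- beaker: Small glass beaker, loose, 160 g, standing; 56 mm outer diameter at the rim, 60 mm high, 3 mm wall, open on top. Origin: centre of its underside, z up. It and the tray stand to the right of the rail's open end, one nearer the robot, one farther, either way round.
- beaker_rim (a point): Centre of the beaker's mouth, at rim height, z up.
- tray: Shallow white plastic tray, fixed, 130 x 130 x 18 mm, 4 mm walls, floor about 4 mm thick. Origin: centre of its underside, z up; x and y along its sides. A steel collar lies in its corner at about (-43, 43) mm; the middle is free for the foot; the probe may stick out over the wall.
- collar: Steel ring, 26 mm diameter, 10 mm high, lying in a corner of the tray; origin under its centre. Bystander: leave it where it is.
- dish: Low round glass dish, 64 mm wide, 16 mm high; origin under its centre. Bystander: leave it where it is.
- objective: Brass microscope objective, 33 mm diameter, 46 mm high; origin under its centre. Bystander: leave it where it is.
- bottle: Amber bottle, 42 mm diameter, 100 mm high; origin under its centre. Bystander: leave it where it is.
- jar: White closed jar, 56 mm diameter, 60 mm high; origin under its centre. Bystander: leave it where it is.
- screwdriver: Screwdriver with blue handle, 160 mm long, lying near the robot. Bystander: leave it where it is.
- tnut: Spare steel T-nut, 30 x 26 x 14 mm, lying on the bench near the robot; origin under its centre. Bystander: leave it where it is.
There are look-alikes about, which are no part of the job. What is meant by the holder is not purple, and is the larger of those in its own colour. Of the things that look like the tray, take the one that is farthest to the robot's left at the start.

How it is judged (in metres and radians):
On the way, in this order (a step that is already met when the one before it is completed fails the run):
1. the holder has been slid along the slot, its foot still down in it, clear of the platform (x of holder in the frame of rail below -0.08 m and z of holder in the frame of rail below 0.014 m and y of holder in the frame of rail between -0.004 and 0.004 m), for 0.05 s.
2. the holder is lifted out of the open end, held in the fingers, its foot above the rail (z of holder in the frame of rail above 0.032 m and contact force between the fingers and holder above 0.5 N), for 0.1 s.
3. the probe's tip is dipped in the beaker, at least 8 mm below the rim, the holder held in the fingers (z of holder_tip in the frame of beaker_rim between -0.058 and -0.008 m and horizontal distance between holder_tip and beaker_rim below 0.025 m and angle between beaker's own z axis and vertical below 0.3 rad and contact force between the fingers and holder above 0.5 N), for 0.1 s.
4. the holder is set down: it bears on the tray while still held in the fingers (contact force between holder and tray above 0.2 N and contact force between the fingers and holder above 0.5 N), for 0.02 s.
At the end, for the whole second after the job is handed in: The holder stands released and at rest on its foot on the tray's floor, upright within 0.1 rad (about 6 degrees), its origin within 60 mm of the tray's middle along both sides; the beaker stands upright within 30 mm of where it was (x of holder in the frame of tray between -0.06 and 0.06 m and y of holder in the frame of tray between -0.06 and 0.06 m and z of holder in the frame of tray between 0.001 and 0.009 m and angle between each of holder, beaker's own z axis and vertical below 0.1 rad and linear speed of holder below 0.02 m/s and contact force between the fingers and holder below 0.05 N and distance of beaker from where it was at the start of the episode below 0.03 m); the robot touches nothing.
It fails at once if the sprung stop is pushed in by more than 7 mm (value of joint stop above 0.007 m).
It fails at once if the beaker is tipped by more than 0.4 rad or shifted by more than 30 mm (angle between beaker's own z axis and vertical above 0.4 rad or distance of beaker from where it was at the start of the episode above 0.03 m).
It fails at once if a bystander is shifted by more than 30 mm (distance of any of collar, dish, objective, bottle, jar, screwdriver, tnut from where it was at the start of the episode above 0.03 m).
It also fails if it takes over 61 s, if anything falls off the work surface, if the arm or the gripper's body presses on something with over 40 N, if the wrist force passes 120 N, or if a joint passes its speed limit or range.

ROBOT

A 6-joint arm with a two-finger parallel gripper is mounted at the origin on the work surface. World frame = base frame: x ahead of the robot, y to its left, z up, the work surface at z = 0. Lengths are in mm, angles in rad, forces in N, time in s.
With the tool pointing down it reaches from about 350 to 875 mm from the base axis. Payload 4.2 kg.
Tool frame: the origin (TCP) lies midway between the tips of the shut fingers; the grasp point (between the pads) lies 19 mm behind it (manip.grip_point_offset is the distance from the TCP to the grasp point, in mm); z points along the fingers, y is the line along which they close (so a half turn about z gives the same grasp; the last joint's range is limited). The gripper opens to 87 mm and grips with 3 to 60 N. Pads are 19 mm wide; open, the fingers measure 117 mm over their backs; the gripper's body (75 mm by 190 mm) begins 51 mm behind the grasp point.
Start: joints at [1.561, 0.385, 0.008, 0, -1.194, -0.259], TCP at [165.952, 602.544, 222.55] pointing down, gripper open.
Joint ranges: [-3.14, 3.14], [-1.21, 2.06], [-1.07, 1.41], [-3.16, 2.05], [-2.99, -0.16], [-3.1, 3.1]. Speed limits (rad/s): [2.79, 2.79, 3.14, 3.14, 3.14, 3.14].

INTERFACE

Orientations are given as a 3x3 rotation matrix whose columns are the frame's x, y, z axes.
In Python, from bench import manip, camera, calibration, finder gives the robot as it stands.
- The arm moves only by the shell command python3 -m handwheel 'ROWS' [FORCE]. ROWS is text: rows parted by semicolons, each of 7 numbers parted by spaces: the opening, from -1 (shut) to 1 (fully open), then the shift along the tool's x, y, z each as a share of 0.15 m, from -1 to 1, then the turn, a rotation vector about the tool's x, y, z each as a share of 45 degrees, from -1 to 1. A call has exactly 5 rows; each row shifts and turns the commanded pose from where the row before left it, along the tool's axes as they then stand; what a row does not reach is not made up. A row lasts 1/8 s, in which the tool goes at most 62.5 mm and 10.7 degrees, less where a joint would pass 70% of its speed; a pose out of reach is approached as far as the arm can. A call with a number of a shift or a turn outside -1 to 1 is refused whole. A call with a gripper value outside its range is refused whole. The fingers move at their own pace and stop on an object; FORCE is the grip in N (left out, the last holds). Time passes only in rows, so rows that do not move let the fingers close, or fill a call up. It gives the time, the measured TCP pose, the force, the opening and the grip force at its end, in the units of the state.
- manip.get_state(): the state, without advancing time (a new reading comes with each control period).
- camera(name): name is "side" or "top"; returns the picture (420x560x3 uint8, blue, green, red); there is no depth.
- calibration(name): a dict with "vfov" (degrees; the focal length in pixels is half the picture's height over the tangent of half this angle, whatever the lens; pixels are square), "cx", "cy" (the principal point, pixels), "xyz" and "attitude" of the camera in the world. Camera axes: x right, y up, looking along -z (the intrinsics and any distortion apply to the point x, -y, -z); pixel columns grow to the right and rows downward; lengths in mm; the calibration is good to about 2 mm. A picture is of the moment at which its call begins. calibration takes no time and is no camera call.
- manip.job_done(): hands the job in; it is judged then, once.
Trained networks look in the newest picture that a camera, given by its name, has taken for a name from the list of things; names that differ only in an ending like _2 or _b are one class to them, and where a whole thing is asked for, a point or a joint stands for the part that bears it (a point fixed in the world has none). Each returns a list of dicts, best first, with "confidence" (0 to 1); they miss things now and then, are a little off and sometimes report something else, mostly with a low value. They report only what shows in the picture. A call takes as long as a camera call. They do not tell look-alikes from the thing itself.
- finder.recognise(camera, label): "at" ([x, y, z] in mm, in world coordinates, good to about 4 mm: the middle of the surface that is visible of it).
- finder.pinpoint(camera, label): "at" ([x, y, z] in mm, in world coordinates, good to about 4 mm: a listed point, or the origin of a listed thing).
The state is a dict: "clock": time; "q": joint angles; "joint_velocities": joint speeds; "joint_efforts": joint torques, N m; "position": TCP position; "orientation": TCP orientation; "wrist_force": force on the tool from outside, world axes, zero at the start; "moment": the same for the moment, N m; "grip_width": finger opening in mm; "grasp_force": force on a finger pad.
Only numpy, scipy, OpenCV 4.12 (cv2) and the standard library are available. Lean on these libraries where they do the work, as an engineer would, in place of code of your own. Each camera call takes 0.05 s, during which the arm holds its last target. There are 200 camera calls.

## Working session

There is one attempt and no reset: what is moved stays moved. The work goes in short steps, Python scripts to look and compute and a shell command to move; the robot and the scene stay as the last step left them, time stands still between calls to the robot, and variables do not carry over. Pictures are saved under pics/ and viewed, at most 10 in all, crops included, and the job is handed in when it is done.

```bash
ls; mkdir -p pics
cat > h.py <<'E'
import numpy as np, cv2
from bench import manip, camera, calibration, finder
E
python3 - <<'E'
from h import *
for c in ("side","top"):
    cv2.imwrite(f"pics/{c}0.png",camera(c)); print(c,{k:(np.round(v,3).tolist() if k!='lens' else v) if not isinstance(v,(str,dict)) else v for k,v in calibration(c).items()})
    for l in ["holder","holder_grip","holder_tip","slot","slot_near_end","platform_edge","beaker_rim","tray","collar","rail","jar","bottle","objective","dish"]:
        print(l,[(np.round(d["at"]).astype(int).tolist(),round(d["confidence"],2)) for d in finder.pinpoint(c,l)][:4])
s=manip.get_state(); print(s["clock"],np.round(s["orientation"],3).tolist(), manip.grip_point_offset)
E
```

```text
pics
side {'vfov': 47.431, 'cx': 271.24, 'cy': 218.365, 'xyz': [128.594, -867.699, 764.05], 'attitude': [[0.885, 0.259, -0.388], [-0.466, 0.51, -0.723], [0.011, 0.82, 0.572]]}
holder [([554, 166, 9], 0.69), ([439, 371, 3], 0.59), ([736, 283, -2], 0.39)]
holder_grip [([570, 130, 81], 0.71), ([423, 341, 68], 0.55)]
holder_tip [([544, 236, 33], 0.74), ([476, 441, 24], 0.54)]
slot [([563, 129, 8], 0.62)]
slot_near_end [([578, 59, 8], 0.67), ([402, -203, 0], 0.61)]
platform_edge [([564, 126, 159], 0.83), ([386, -3, 0], 0.42)]
beaker_rim [([589, -236, 61], 0.93)]
tray [([448, -245, -1], 0.88), ([405, -446, 4], 0.76), ([385, -4, 2], 0.34)]
collar [([401, -203, 0], 0.4), ([544, 235, 32], 0.25)]
rail [([564, 130, 0], 0.62)]
jar [([737, -283, 0], 0.77), ([736, -176, -4], 0.3), ([577, 62, 9], 0.24)]
bottle [([774, 145, 0], 0.77)]
objective [([737, -179, -2], 0.53)]
dish [([739, -31, 3], 0.68), ([554, 165, 7], 0.34)]
top {'vfov': 56.513, 'cx': 284.315, 'cy': 202.521, 'xyz': [456.677, -49.651, 1089.862], 'attitude': [[-0.026, 0.991, -0.132], [-0.999, -0.03, -0.028], [-0.032, 0.131, 0.991]]}
holder [([735, 285, 3], 0.7), ([436, 376, -1], 0.64), ([556, 160, 12], 0.6)]
holder_grip [([422, 343, 68], 0.79), ([562, 124, 81], 0.61), ([726, 257, 57], 0.58), ([732, -36, 2], 0.37)]
holder_tip [([474, 442, 25], 0.85), ([757, 333, 16], 0.61)]
slot [([564, 129, 7], 0.89), ([592, -239, 59], 0.33), ([582, 59, 12], 0.23)]
slot_near_end [([580, 60, 12], 0.91)]
platform_edge []
beaker_rim [([589, -239, 61], 0.58)]
tray [([443, -243, -3], 0.94), ([403, -452, -3], 0.84)]
collar [([404, -203, 5], 0.43)]
rail [([563, 129, -5], 0.59)]
jar [([737, -277, 2], 0.73)]
bottle [([770, 136, 1], 0.63), ([390, -4, -4], 0.46)]
objective [([391, -4, 0], 0.54), ([734, -173, 4], 0.41)]
dish [([732, -35, 0], 0.72)]
1.5 [[0.964, -0.266, 0.0], [-0.266, -0.964, -0.0], [0.0, 0.0, -1.0]] 18.700000000000003
```

View pics/side0.png

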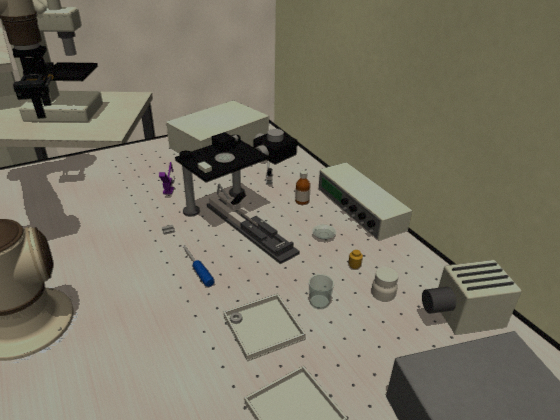

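View pics/top0.png

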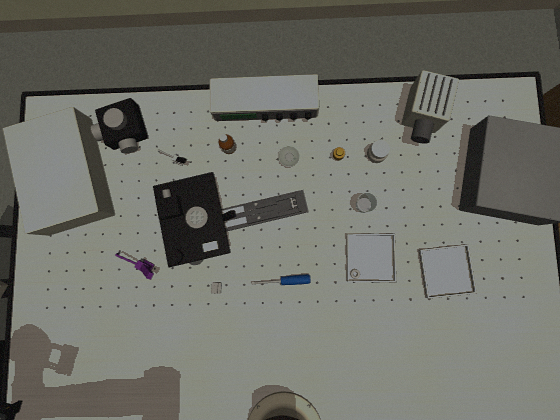

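The side view shows the holder just inside the platform at about (225,192), with the rail running to (295,255). The beaker is at (320,290), the left tray at (264,325) and the purple decoy at (167,182). In the top view the rail runs from (225,215) to (307,205), the tray is at (370,257) and the beaker at (364,203).

```bash
cat >> h.py <<'E'
from scipy.spatial.transform import Rotation as Ro
def cam(c):
    k=calibration(c); f=210/np.tan(np.radians(k["vfov"])/2); return k,f
def ray(c,u,v,z):
    k,f=cam(c); A=np.array(k["attitude"]);p=np.array(k["xyz"])
    d=A@np.array([(u-k["cx"])/f,-(v-k["cy"])/f,-1]); return p+d*(z-p[2])/d[2]
def proj(c,P):
    k,f=cam(c); q=np.array(k["attitude"]).T@(np.array(P,float)-k["xyz"]); return k["cx"]+f*q[0]/-q[2],k["cy"]-f*q[1]/-q[2]
E
python3 - <<'E'
from h import *
print(calibration("top").keys(), {k:v for k,v in calibration("top").items() if k not in("vfov","cx","cy","xyz","attitude")})
a=cv2.imread("pics/top0.png")[150:290,180:330]; b=cv2.imread("pics/side0.png")[150:270,160:310]
a=cv2.resize(a,None,fx=4,fy=4,interpolation=cv2.INTER_CUBIC);b=cv2.resize(b,None,fx=5,fy=5,interpolation=cv2.INTER_CUBIC)
cv2.imwrite("pics/t1.png",a);cv2.imwrite("pics/s1.png",b)
for P in [(555,163,10),(563.5,129,10),(580,60,10),(590,-237,60),(445,-244,0)]: print(P,np.round(proj("top",P),1),np.round(proj("side",P),1))
E
```

```text
dict_keys(['vfov', 'cx', 'cy', 'xyz', 'attitude']) {}
(555, 163, 10) [219.5 220.6] [231.5 212.3]
(563.5, 129, 10) [231.6 217.2] [239.3 217.6]
(580, 60, 10) [256.2 210.5] [255.7 229.2]
(590, -237, 60) [366.2 201.4] [320.3 281.3]
(445, -244, 0) [367.8 256.5] [262.2 325.8]
```

View pics/t1.png

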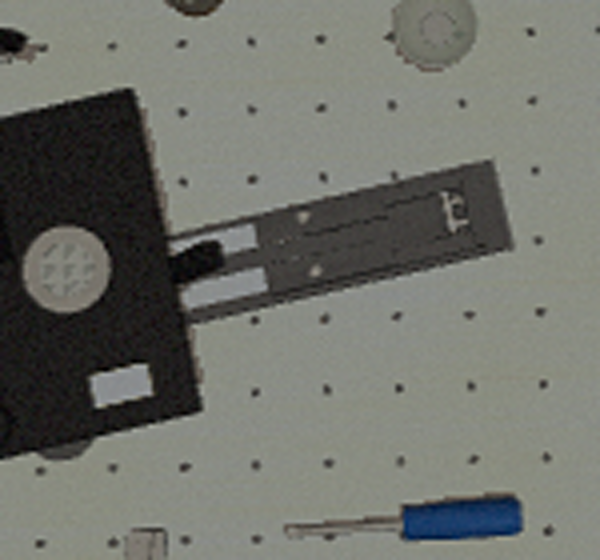

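View pics/s1.png

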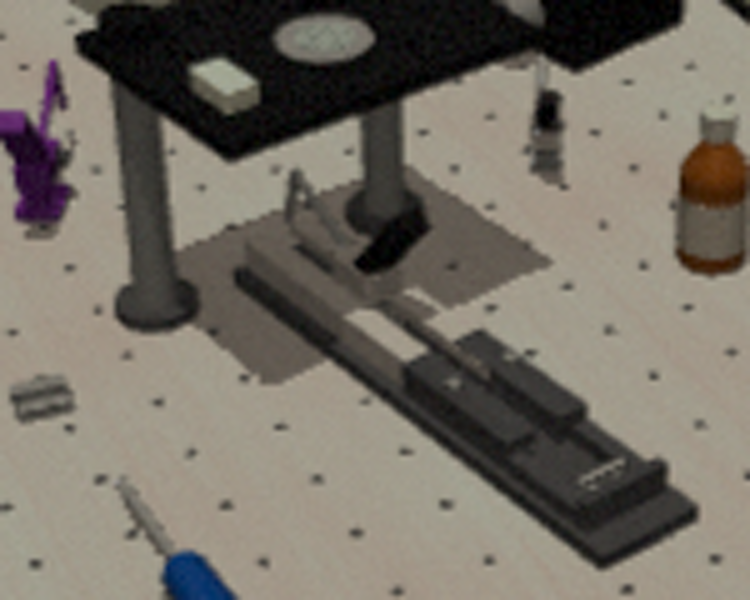

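The crops show the handle end at top pixel (235,213), pointing to the open end, and the sleeve with its open pocket. The spring coil at the stop is at about (293,203) and the base plate ends at about (306,201).

Run:
```python
from h import *
P=lambda u,v,z: ray("top",180+u/4,150+v/4,z)[:2]
for n,a,b,z in [("up",(200,228),(493,160),5),("lo",(210,317),(515,248),5)]:
    A,B=P(*a,z),P(*b,z);d=A-B;print(n,A,B,"dir",d/np.linalg.norm(d))
print("endmid",(P(493,160,5)+P(515,248,5))/2,"spring",P(455,212,20),"handle end",P(220,252,97))
S=lambda u,v,z: ray("side",160+u/5,150+v/5,z)[:2]
print("side: stop top ends",S(570,515,25),S(660,465,25),"handle end",S(420,228,97),"coil",S(603,473,20),"plate end",(S(600,560,3)+S(697,510,3))/2)
A,B=S(237,280,3),S(600,560,3);d=A-B;print(d/np.linalg.norm(d))
```

```text
up [592.78777072 134.14812714] [634.69073102 -72.96895061] dir [-0.19829772  0.98014183]
lo [530.07080452 127.63940639] [572.12244072 -86.25597281] dir [-0.1929064   0.98121716]
endmid [603.40658587 -79.61246171] spring [596.71833554 -45.27735488] handle end [565.35010951 105.79701364]
side: stop top ends [567.15899704 -67.40605842] [626.36571139 -52.79926199] handle end [566.51175486 100.37907997] coil [600.78786665 -39.91578425] plate end [608.12452959 -75.29671679]
[-0.20732467  0.97827219]
```

```bash
cat >> h.py <<'E'
YAW=np.radians(11.6); rx=np.array([-np.sin(YAW),np.cos(YAW),0]); ry=np.array([-np.cos(YAW),-np.sin(YAW),0]); ez=np.array([0,0,1.])
def Rt(tilt=40):
    t=np.radians(tilt); z=np.sin(t)*rx-np.cos(t)*ez; return np.c_[np.cross(ry,z),ry,z]
def plan(p0,R0,p1,R1,n,g):
    "n rows from pose 0 to pose 1; rounding is carried along"
    p=np.array(p0,float);R=np.array(R0);out=[]
    for i in range(n):
        pt=p+(np.array(p1)-p)/(n-i); rv=Ro.from_matrix(R.T@R1).as_rotvec()/(n-i)
        s=np.round(R.T@(pt-p)/150,3); w=np.round(rv/(np.pi/4),2 if i<n-1 else 3)
        out.append(" ".join(f"{v:g}" for v in [g,*s,*w])); p=p+R@s*150; R=R@Ro.from_rotvec(w*np.pi/4).as_matrix()
    for i in range(0,n,5): print("; ".join(out[i:i+5]))
    return p,R
def st():
    s=manip.get_state(); return s,np.array(s["position"]),np.array(s["orientation"])
E
python3 - <<'E'
from h import *
s,p,R=st(); G=Rt()
print(Ro.from_matrix(R.T@G).magnitude()*57.3, s["q"])
H=Ro.from_matrix(R)*Ro.from_rotvec(Ro.from_matrix(R.T@G).as_rotvec()*.5)
p,R=plan(p,R,(390,330,370),H.as_matrix(),10,1)
p,R=plan(p,R,(600,30,270),G,10,1)
E
```

```text
73.51186481077801 [ 1.56058781e+00  3.84717205e-01  7.86923870e-03  1.85515502e-05
 -1.19397003e+00 -2.58600111e-01]
1 0.192 0.136 -0.098 0.02 -0.04 0.07; 1 0.196 0.123 -0.106 0.02 -0.04 0.07; 1 0.199 0.111 -0.115 0.03 -0.04 0.07; 1 0.201 0.097 -0.123 0.02 -0.04 0.07; 1 0.202 0.084 -0.131 0.03 -0.04 0.06
1 0.202 0.071 -0.139 0.02 -0.04 0.07; 1 0.2 0.057 -0.147 0.03 -0.04 0.06; 1 0.198 0.045 -0.154 0.02 -0.04 0.07; 1 0.196 0.031 -0.161 0.03 -0.04 0.06; 1 0.191 0.018 -0.167 0.022 -0.041 0.069
1 0.249 0.041 -0.024 0.02 -0.04 0.07; 1 0.25 0.027 -0.032 0.02 -0.04 0.07; 1 0.249 0.013 -0.04 0.03 -0.04 0.07; 1 0.248 -0.002 -0.048 0.02 -0.04 0.07; 1 0.246 -0.017 -0.056 0.03 -0.04 0.06
1 0.243 -0.03 -0.063 0.02 -0.04 0.07; 1 0.239 -0.044 -0.07 0.03 -0.04 0.06; 1 0.235 -0.057 -0.076 0.02 -0.04 0.07; 1 0.229 -0.071 -0.082 0.03 -0.04 0.06; 1 0.223 -0.083 -0.088 0.022 -0.04 0.07
```

```bash
python3 -m handwheel '1 0.192 0.136 -0.098 0.02 -0.04 0.07; 1 0.196 0.123 -0.106 0.02 -0.04 0.07; 1 0.199 0.111 -0.115 0.03 -0.04 0.07; 1 0.201 0.097 -0.123 0.02 -0.04 0.07; 1 0.202 0.084 -0.131 0.03 -0.04 0.06' && python3 -m handwheel '1 0.202 0.071 -0.139 0.02 -0.04 0.07; 1 0.2 0.057 -0.147 0.03 -0.04 0.06; 1 0.198 0.045 -0.154 0.02 -0.04 0.07; 1 0.196 0.031 -0.161 0.03 -0.04 0.06; 1 0.191 0.018 -0.167 0.022 -0.041 0.069'
python3 -m handwheel '1 0.249 0.041 -0.024 0.02 -0.04 0.07; 1 0.25 0.027 -0.032 0.02 -0.04 0.07; 1 0.249 0.013 -0.04 0.03 -0.04 0.07; 1 0.248 -0.002 -0.048 0.02 -0.04 0.07; 1 0.246 -0.017 -0.056 0.03 -0.04 0.06' && python3 -m handwheel '1 0.243 -0.03 -0.063 0.02 -0.04 0.07; 1 0.239 -0.044 -0.07 0.03 -0.04 0.06; 1 0.235 -0.057 -0.076 0.02 -0.04 0.07; 1 0.229 -0.071 -0.082 0.03 -0.04 0.06; 1 0.223 -0.083 -0.088 0.022 -0.04 0.07'
```

```text
clock: 2.12
position: [278.5, 465.2, 296.9]
orientation: [[0.85, -0.517, -0.106], [-0.5, -0.853, 0.148], [-0.167, -0.073, -0.983]]
wrist_force: [0.9, 0.9, 0.3]
grip_width: 87.2
grasp_force: 0.0
clock: 2.75
position: [390.5, 329.0, 370.9]
orientation: [[0.666, -0.727, -0.166], [-0.663, -0.679, 0.315], [-0.342, -0.1, -0.934]]
wrist_force: [0.5, -0.4, -1.1]
grip_width: 87.1
grasp_force: 0.0
clock: 3.38
position: [495.6, 179.0, 319.9]
orientation: [[0.421, -0.89, -0.174], [-0.753, -0.45, 0.48], [-0.506, -0.071, -0.86]]
wrist_force: [0.3, -0.1, -0.5]
grip_width: 86.8
grasp_force: 0.0
clock: 4.0
position: [600.7, 28.8, 269.7]
orientation: [[0.152, -0.98, -0.129], [-0.75, -0.199, 0.63], [-0.643, 0.001, -0.766]]
wrist_force: [1.0, 0.1, 0.1]
grip_width: 86.9
grasp_force: 0.0
```

Run:
```python
from h import *
s,p,R=st(); G=Rt()
print(p, s["q"],Ro.from_matrix(R.T@G).magnitude()*57.3)
d=G[:,2]; g=np.array([564,125,78.]); t=g+18.7*d
plan(p,R,t-110*d,G,5,0.2)
plan(t-110*d,G,t-30*d,G,5,0.2)
```

```text
[600.71109886  28.8058025  269.70603152] [-0.06083034  0.45421368  0.2977622  -0.67122597 -1.61644448  0.29988136] 0.12773115779141947
0.2 0.061 0.022 0.161 -0 0 -0; 0.2 0.061 0.022 0.161 -0 0 -0; 0.2 0.06 0.022 0.161 -0 0 -0; 0.2 0.061 0.022 0.161 -0 0 -0; 0.2 0.06 0.023 0.162 -0.001 0.001 -0.003
0.2 0 0 0.107 0 0 0; 0.2 -0 0 0.107 0 0 0; 0.2 0 -0 0.106 0 0 0; 0.2 -0 0 0.107 0 0 0; 0.2 -0 -0 0.106 0 0 0
```

Good: motion is accurate. Approach to 30 mm short, then look.

```bash
python3 -m handwheel '0.2 0.061 0.022 0.161 0 0 0; 0.2 0.061 0.022 0.161 0 0 0; 0.2 0.06 0.022 0.161 0 0 0; 0.2 0.061 0.022 0.161 0 0 0; 0.2 0.06 0.023 0.162 0 0 0' && python3 -m handwheel '0.2 0 0 0.107 0 0 0; 0.2 0 0 0.107 0 0 0; 0.2 0 0 0.106 0 0 0; 0.2 0 0 0.107 0 0 0; 0.2 0 0 0.106 0 0 0'
python3 - <<'E'
from h import *
im=camera("side"); camera("top")
for c in("side","top"):
  for l in["holder_grip","holder","holder_tip"]:
    print(c,l,[(np.round(d["at"]).astype(int).tolist(),round(d["confidence"],2)) for d in finder.pinpoint(c,l)][:4])
cv2.imwrite("pics/s2.png",cv2.resize(im[120:270,170:320],None,fx=4,fy=4,interpolation=cv2.INTER_CUBIC))
s,p,R=st();print(p, [((x-170)*4,(y-120)*4) for x,y in [proj("side",q) for q in (p,p+50*R[:,2])]])
E
```

```text
clock: 4.62
position: [575.0, 68.7, 147.4]
orientation: [[0.154, -0.98, -0.129], [-0.751, -0.201, 0.629], [-0.642, 0.0, -0.766]]
wrist_force: [-0.4, 0.1, 0.1]
grip_width: 53.6
grasp_force: 0.0
clock: 5.25
position: [564.7, 119.7, 86.3]
orientation: [[0.154, -0.98, -0.129], [-0.75, -0.201, 0.63], [-0.643, 0.0, -0.766]]
wrist_force: [-0.0, -0.4, -0.3]
grip_width: 52.4
grasp_force: 0.0
side holder_grip [([420, 344, 69], 0.5), ([568, 128, 80], 0.41)]
side holder [([439, 370, 0], 0.71), ([558, 165, 9], 0.57)]
side holder_tip [([476, 441, 20], 0.77)]
top holder_grip [([422, 343, 67], 0.58), ([724, 257, 52], 0.49)]
top holder [([434, 375, -2], 0.64), ([736, 284, 0], 0.53)]
top holder_tip [([590, -236, 60], 0.71), ([476, 443, 27], 0.59), ([758, 335, 16], 0.48)]
[565.16191543 118.62108066  87.47161636] [(np.float64(282.784733478617), np.float64(301.9933655389484)), (np.float64(256.4273713334592), np.float64(329.80004387107954))]
```

View pics/s2.png

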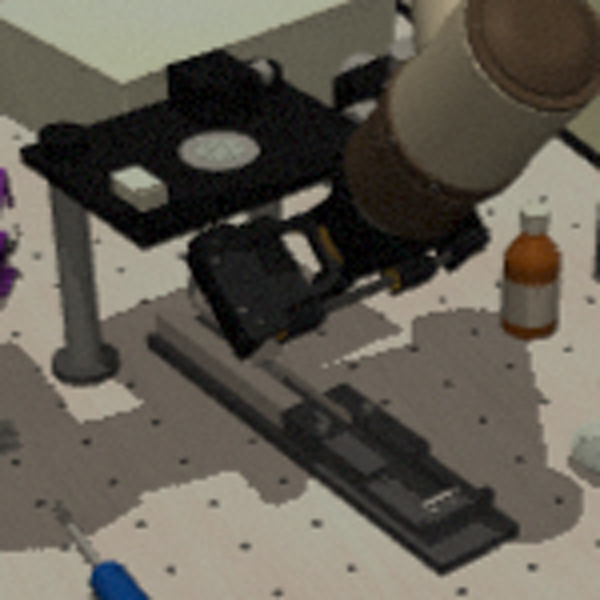

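Run:
```python
from h import *
s,p,R=st();G=Rt();t=np.array([565,127,78])+18.7*G[:,2];plan(p,R,t,G,5,0.2)
```

```text
0.2 -0 -0.002 0.042 -0 -0 0; 0.2 -0 -0.002 0.042 -0 -0 0; 0.2 -0.001 -0.002 0.041 -0 -0 0; 0.2 -0 -0.002 0.042 -0 -0 0; 0.2 -0.001 -0.002 0.041 -0.001 -0.001 0
```

```bash
python3 -m handwheel '0.2 0 -0.002 0.042 0 0 0; 0.2 0 -0.002 0.042 0 0 0; 0.2 -0.001 -0.002 0.041 0 0 0; 0.2 0 -0.002 0.042 0 0 0; 0.2 -0.001 -0.002 0.041 0 0 0' && python3 -m handwheel '-0.3 0 0 0 0 0 0; -0.5 0 0 0 0 0 0; -0.5 0 0 0 0 0 0; -0.6 0 0 0 0 0 0; -0.6 0 0 0 0 0 0' 8; python3 -m handwheel '-0.7 0 0 0 0 0 0; -0.8 0 0 0 0 0 0; -0.8 0 0 0 0 0 0; -1 0 0 0 0 0 0; -1 0 0 0 0 0 0' 8
```

```text
clock: 6.28
position: [561.9, 139.4, 62.8]
orientation: [[0.154, -0.98, -0.13], [-0.75, -0.201, 0.63], [-0.643, 0.001, -0.766]]
wrist_force: [-0.0, 0.4, -0.3]
grip_width: 52.3
grasp_force: 0.0
clock: 6.9
position: [562.1, 139.0, 63.3]
orientation: [[0.154, -0.98, -0.129], [-0.75, -0.201, 0.63], [-0.643, 0.0, -0.766]]
wrist_force: [0.4, -0.9, -0.0]
grip_width: 18.6
grasp_force: 0.1
clock: 7.52
position: [562.1, 139.0, 63.4]
orientation: [[0.154, -0.98, -0.129], [-0.751, -0.201, 0.629], [-0.643, 0.0, -0.766]]
wrist_force: [-0.4, -0.8, 2.0]
grip_width: 17.9
grasp_force: 8.0
```

```bash
python3 -m handwheel '-1 0 0 0 0 0 0; -1 0 0 0 0 0 0; -1 0.0255 0 -0.0214 0 0 0; -1 0.0255 0 -0.0214 0 0 0; -1 0.0255 0 -0.0214 0 0 0' 35
```

```text
clock: 8.15
position: [565.1, 124.3, 63.3]
orientation: [[0.154, -0.98, -0.13], [-0.75, -0.201, 0.63], [-0.643, 0.001, -0.766]]
wrist_force: [-0.3, 2.1, 1.2]
grip_width: 17.7
grasp_force: 35.0
```

```bash
python3 -m handwheel '-1 0.0255 0 -0.0214 0 0 0; -1 0.0255 0 -0.0214 0 0 0; -1 0.0255 0 -0.0214 0 0 0; -1 0.0255 0 -0.0214 0 0 0; -1 0.0255 0 -0.0214 0 0 0'; python3 -c "
from h import *
s,p,R=st(); print(s['wrist_force'],s['moment'])"
```

```text
clock: 8.78
position: [570.1, 99.7, 63.3]
orientation: [[0.154, -0.98, -0.13], [-0.75, -0.201, 0.63], [-0.643, 0.0, -0.766]]
wrist_force: [-1.0, 0.8, 2.8]
grip_width: 17.6
grasp_force: 35.0
[-0.95208511  0.80470439  2.80452667] [-0.47431895 -0.12536158  0.01031889]
```

```bash
python3 -m handwheel '-1 0.031 0 -0.0257 0 0 0; -1 0.031 0 -0.0257 0 0 0; -1 0.031 0 -0.0257 0 0 0; -1 0.031 0 -0.0257 0 0 0; -1 0.031 0 -0.0257 0 0 0'; python3 -m handwheel '-1 0.031 0 -0.0257 0 0 0; -1 0.031 0 -0.0257 0 0 0; -1 0.031 0 -0.0257 0 0 0; -1 0.031 0 -0.0257 0 0 0; -1 0.031 0 -0.0257 0 0 0'
```

```text
clock: 9.4
position: [576.2, 70.2, 63.3]
orientation: [[0.154, -0.98, -0.13], [-0.75, -0.201, 0.63], [-0.643, 0.0, -0.766]]
wrist_force: [-1.1, 2.0, 2.9]
grip_width: 17.9
grasp_force: 35.0
clock: 10.02
position: [582.2, 40.8, 63.2]
orientation: [[0.154, -0.98, -0.13], [-0.75, -0.201, 0.63], [-0.643, 0.0, -0.766]]
wrist_force: [-0.9, 4.0, 5.9]
grip_width: 17.8
grasp_force: 35.0
```

```bash
python3 -m handwheel '-1 0.0234 0 -0.024 0 0 0; -1 0.0255 0 -0.0214 0 0 0; -1 0.0255 0 -0.0214 0 0 0; -1 0.0255 0 -0.0214 0 0 0; -1 0.0255 0 -0.0214 0 0 0'
python3 - <<'E'
from h import *
im=camera("side"); camera("top")
for c in("side","top"):
  for l in["holder","holder_tip","stop"]:
    print(c,l,[(np.round(d["at"]).astype(int).tolist(),round(d["confidence"],2)) for d in finder.pinpoint(c,l)][:4])
cv2.imwrite("pics/s3.png",cv2.resize(im[150:270,170:320],None,fx=4,fy=4,interpolation=cv2.INTER_CUBIC))
E
```

```text
clock: 10.65
position: [587.3, 15.9, 63.3]
orientation: [[0.154, -0.98, -0.13], [-0.751, -0.201, 0.629], [-0.643, 0.001, -0.766]]
wrist_force: [-0.6, 3.0, 3.0]
grip_width: 17.5
grasp_force: 35.0
side holder [([440, 371, 0], 0.8), ([564, 130, 1], 0.44), ([734, 280, -2], 0.42)]
side holder_tip [([473, 440, 22], 0.8), ([754, 338, 20], 0.64), ([737, -282, 4], 0.42)]Traceback (most recent call last):
  File "<stdin>", line 5, in <module>
ValueError: it knows: beaker, beaker_rim, bottle, collar, dish, holder, holder_grip, holder_tip, jar, objective, platform_edge, rail, screwdriver, slot, slot_near_end, tnut, tray
```

```bash
python3 -m handwheel '-1 0.0102 0 -0.0086 0 0 0; -1 0.0102 0 -0.0086 0 0 0; -1 0.0102 0 -0.0086 0 0 0; -1 0.0051 0 -0.0043 0 0 0; -1 0 0 0 0 0 0'
```

```text
clock: 11.48
position: [588.7, 9.3, 63.3]
orientation: [[0.154, -0.98, -0.13], [-0.751, -0.201, 0.629], [-0.643, 0.001, -0.766]]
wrist_force: [-1.3, 1.3, 2.6]
grip_width: 17.5
grasp_force: 35.0
```

```bash
python3 -m handwheel '-1 0.0077 0 -0.0064 0 0 0; -1 0.0077 0 -0.0064 0 0 0; -1 0.0077 0 -0.0064 0 0 0; -1 0.0038 0 -0.0032 0 0 0; -1 0 0 0 0 0 0'
```

```text
clock: 12.1
position: [589.8, 4.1, 63.3]
orientation: [[0.154, -0.98, -0.13], [-0.751, -0.201, 0.629], [-0.642, 0.001, -0.766]]
wrist_force: [0.2, 0.4, 1.8]
grip_width: 17.7
grasp_force: 35.0
```

```bash
python3 -m handwheel '-1 0.0077 0 -0.0064 0 0 0; -1 0.0077 0 -0.0064 0 0 0; -1 0.0077 0 -0.0064 0 0 0; -1 0.0038 0 -0.0032 0 0 0; -1 0 0 0 0 0 0'
```

```text
clock: 12.72
position: [590.8, -1.0, 63.3]
orientation: [[0.154, -0.98, -0.129], [-0.751, -0.201, 0.629], [-0.643, 0.0, -0.766]]
wrist_force: [-0.3, 0.2, 0.9]
grip_width: 17.8
grasp_force: 35.0
```

Run:
```python
from h import *
im=camera("side"); 
P=np.array(st()[1]); print(proj("side",P))
cv2.imwrite("pics/s3.png",cv2.resize(im[150:270,190:320],None,fx=5,fy=5,interpolation=cv2.INTER_CUBIC))
```

```text
(np.float64(270.09799002240544), np.float64(223.68235856348412))
```

View pics/s3.png

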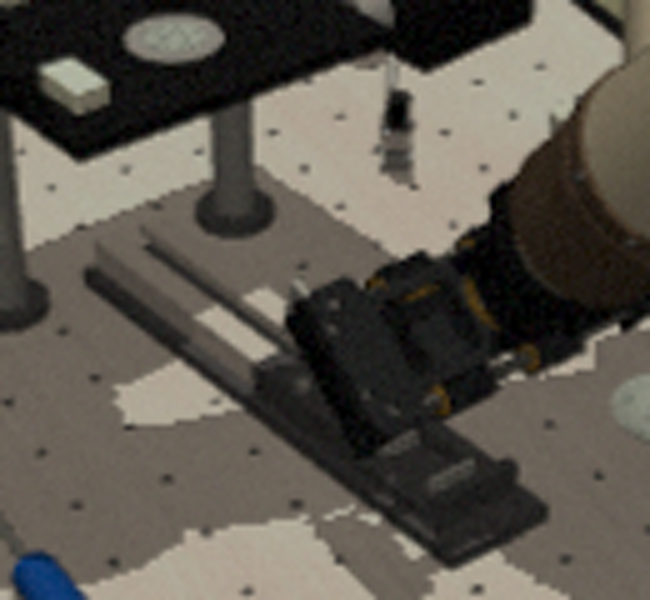

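The side crop shows the foot's front edge at about (270,238) and the stop at about (280,245), so there is some way left to go.

```bash
python3 - <<'E'
from h import *
a=ray("side",270,238,16);b=ray("side",280.4,244.8,18); print(a,b,np.linalg.norm(a-b))
E
python3 -m handwheel '-1 0.0077 0 -0.0064 0 0 0; -1 0.0077 0 -0.0064 0 0 0; -1 0.0077 0 -0.0064 0 0 0; -1 0.0038 0 -0.0032 0 0 0; -1 0 0 0 0 0 0'
```

```text
[592.20312758   1.25680954  16.        ] [601.21158749 -38.18060564  18.        ] 40.502618013843474
clock: 13.4
position: [591.9, -6.1, 63.3]
orientation: [[0.154, -0.98, -0.13], [-0.751, -0.201, 0.629], [-0.643, 0.001, -0.766]]
wrist_force: [-0.1, 0.4, 1.2]
grip_width: 17.8
grasp_force: 35.0
```

```bash
python3 -m handwheel '-1 0.0077 0 -0.0064 0 0 0; -1 0.0077 0 -0.0064 0 0 0; -1 0.0077 0 -0.0064 0 0 0; -1 0.0038 0 -0.0032 0 0 0; -1 0 0 0 0 0 0'
```

```text
clock: 14.02
position: [592.9, -11.3, 63.3]
orientation: [[0.154, -0.98, -0.13], [-0.751, -0.201, 0.629], [-0.643, 0.0, -0.766]]
wrist_force: [-0.9, 0.6, 0.2]
grip_width: 17.8
grasp_force: 35.0
```

```bash
python3 -m handwheel '-1 0.0128 0 -0.0107 0 0 0; -1 0.0128 0 -0.0107 0 0 0; -1 0.0077 0 -0.0064 0 0 0; -1 0.0077 0 -0.0064 0 0 0; -1 0 0 0 0 0 0'
```

```text
clock: 14.65
position: [594.5, -19.2, 63.3]
orientation: [[0.154, -0.98, -0.13], [-0.751, -0.201, 0.629], [-0.643, 0.001, -0.766]]
wrist_force: [-1.2, 0.8, 1.4]
grip_width: 18.0
grasp_force: 35.0
```

```bash
python3 -m handwheel '-1 0.0077 0 -0.0064 0 0 0; -1 0.0077 0 -0.0064 0 0 0; -1 0.0077 0 -0.0064 0 0 0; -1 0.0038 0 -0.0032 0 0 0; -1 0 0 0 0 0 0'
```

```text
clock: 15.28
position: [595.6, -24.2, 63.3]
orientation: [[0.154, -0.98, -0.13], [-0.751, -0.201, 0.629], [-0.643, 0.0, -0.766]]
wrist_force: [0.4, -0.5, 0.8]
grip_width: 17.8
grasp_force: 35.0
```

```bash
python3 -m handwheel '-1 0.0077 0 -0.0064 0 0 0; -1 0.0077 0 -0.0064 0 0 0; -1 0.0077 0 -0.0064 0 0 0; -1 0.0038 0 -0.0032 0 0 0; -1 0 0 0 0 0 0'
```

```text
clock: 15.9
position: [596.7, -29.3, 63.3]
orientation: [[0.154, -0.98, -0.13], [-0.751, -0.201, 0.629], [-0.643, 0.0, -0.766]]
wrist_force: [-0.9, 1.5, 2.5]
grip_width: 17.7
grasp_force: 35.0
```

```bash
python3 -m handwheel '-1 0.0051 0 -0.0043 0 0 0; -1 0.0051 0 -0.0043 0 0 0; -1 0.0051 0 -0.0043 0 0 0; -1 0.0051 0 -0.0043 0 0 0; -1 0 0 0 0 0 0'
```

```text
clock: 16.52
position: [597.4, -33.3, 63.3]
orientation: [[0.154, -0.98, -0.13], [-0.751, -0.201, 0.629], [-0.643, 0.0, -0.766]]
wrist_force: [-0.7, 0.8, 1.2]
grip_width: 17.6
grasp_force: 35.0
```

```bash
python3 -m handwheel '-1 0.0051 0 -0.0043 0 0 0; -1 0.0051 0 -0.0043 0 0 0; -1 0.0051 0 -0.0043 0 0 0; -1 0.0051 0 -0.0043 0 0 0; -1 0 0 0 0 0 0'
```

```text
clock: 17.15
position: [598.3, -37.2, 63.3]
orientation: [[0.154, -0.98, -0.13], [-0.751, -0.201, 0.629], [-0.643, 0.0, -0.766]]
wrist_force: [0.3, 0.8, 1.9]
grip_width: 17.9
grasp_force: 35.0
```

```bash
python3 -m handwheel '-1 0.0051 0 -0.0043 0 0 0; -1 0.0051 0 -0.0043 0 0 0; -1 0.0051 0 -0.0043 0 0 0; -1 0.0051 0 -0.0043 0 0 0; -1 0 0 0 0 0 0'
```

```text
clock: 17.77
position: [599.0, -40.6, 63.3]
orientation: [[0.154, -0.98, -0.13], [-0.75, -0.201, 0.63], [-0.643, 0.001, -0.766]]
wrist_force: [-1.0, 2.0, 1.0]
grip_width: 17.8
grasp_force: 35.0
```

```bash
python3 -m handwheel '-1 0.0051 0 -0.0043 0 0 0; -1 0.0051 0 -0.0043 0 0 0; -1 0.0051 0 -0.0043 0 0 0; -1 0 0 0 0 0 0; -1 0 0 0 0 0 0'
```

```text
clock: 18.4
position: [599.3, -42.6, 63.2]
orientation: [[0.153, -0.98, -0.131], [-0.749, -0.201, 0.631], [-0.645, 0.001, -0.764]]
wrist_force: [-0.3, 6.0, 1.1]
grip_width: 17.7
grasp_force: 35.0
```

```bash
python3 -m handwheel '-1 -0.0086 0 -0.0102 0 0 0; -1 -0.0086 0 -0.0102 0 0 0; -1 -0.0086 0 -0.0102 0 0 0; -1 -0.0129 0 -0.0153 0 0 0; -1 -0.0129 0 -0.0153 0 0 0'
```

```text
clock: 19.02
position: [598.3, -42.7, 73.6]
orientation: [[0.151, -0.98, -0.133], [-0.749, -0.201, 0.631], [-0.645, 0.004, -0.764]]
wrist_force: [-1.2, 6.7, -5.5]
grip_width: 17.8
grasp_force: 35.0
```

```bash
python3 -m handwheel '-1 -0.0129 0 -0.0153 0 0 0; -1 -0.0129 0 -0.0153 0 0 0; -1 -0.0129 0 -0.0153 0 0 0; -1 -0.0171 0 -0.0204 0 0 0; -1 -0.0171 0 -0.0204 0 0 0'
```

```text
clock: 19.65
position: [599.9, -44.5, 92.7]
orientation: [[0.154, -0.98, -0.129], [-0.751, -0.201, 0.629], [-0.642, -0.0, -0.767]]
wrist_force: [0.9, -1.2, -0.3]
grip_width: 17.6
grasp_force: 35.0
```

Run:
```python
from h import *
s,p,R=st();G=Rt()
a,b=plan(p,R,(600,-50,165),G,5,-1); plan(a,b,(610,-334,165),G,10,-1)
```

```text
-1 -0.056 0.001 -0.079 -0 -0 -0; -1 -0.056 0.001 -0.078 -0 -0 -0; -1 -0.057 0.002 -0.079 -0 -0 -0; -1 -0.056 0.001 -0.078 -0 -0 -0; -1 -0.057 0.002 -0.079 -0.001 -0.001 -0
-1 0.143 0.032 -0.12 0 -0 -0; -1 0.143 0.031 -0.12 0 -0 -0; -1 0.143 0.032 -0.12 0 -0 -0; -1 0.143 0.031 -0.12 0 -0 -0; -1 0.143 0.032 -0.12 0 -0 -0
-1 0.143 0.031 -0.12 0 -0 -0; -1 0.143 0.032 -0.12 0 -0 -0; -1 0.144 0.031 -0.12 0 -0 -0; -1 0.143 0.032 -0.12 0 -0 -0; -1 0.144 0.031 -0.12 0 -0 -0
```

```bash
python3 -m handwheel '-1 -0.056 0.001 -0.079 0 0 0; -1 -0.056 0.001 -0.078 0 0 0; -1 -0.057 0.002 -0.079 0 0 0; -1 -0.056 0.001 -0.078 0 0 0; -1 -0.057 0.002 -0.079 0 0 0' && python3 -m handwheel '-1 0.143 0.032 -0.12 0 0 0; -1 0.143 0.031 -0.12 0 0 0; -1 0.143 0.032 -0.12 0 0 0; -1 0.143 0.031 -0.12 0 0 0; -1 0.143 0.032 -0.12 0 0 0' && python3 -m handwheel '-1 0.143 0.031 -0.12 0 0 0; -1 0.143 0.032 -0.12 0 0 0; -1 0.144 0.031 -0.12 0 0 0; -1 0.143 0.032 -0.12 0 0 0; -1 0.144 0.031 -0.12 0 0 0'
python3 - <<'E'
from h import *
for c in("side","top"):
  im=camera(c); cv2.imwrite(f"pics/{c}4.png",im)
  for l in["holder","holder_tip","beaker_rim","tray","collar"]:
    print(c,l,[(np.round(d["at"]).astype(int).tolist(),round(d["confidence"],2)) for d in finder.pinpoint(c,l)][:3])
s,p,R=st(); print(p)
t=p+99*rx+[0,0,-29.3]; print(t,[proj(c,t) for c in("side","top")])
a=cv2.resize(cv2.imread("pics/side4.png")[200:330,250:400],None,fx=2.6,fy=2.6,interpolation=cv2.INTER_CUBIC);b=cv2.resize(cv2.imread("pics/top4.png")[140:270,300:450],None,fx=2.6,fy=2.6,interpolation=cv2.INTER_CUBIC)
cv2.imwrite("pics/b4.png",np.hstack([a,b]))
E
```

```text
clock: 20.27
position: [599.8, -49.5, 165.9]
orientation: [[0.154, -0.98, -0.129], [-0.751, -0.201, 0.629], [-0.643, 0.0, -0.766]]
wrist_force: [-0.0, -0.8, -0.6]
grip_width: 17.6
grasp_force: 35.0
clock: 20.9
position: [604.6, -192.9, 164.8]
orientation: [[0.153, -0.98, -0.13], [-0.75, -0.201, 0.63], [-0.643, 0.001, -0.766]]
wrist_force: [0.3, -0.3, -0.4]
grip_width: 18.3
grasp_force: 35.0
clock: 21.52
position: [609.6, -335.0, 164.5]
orientation: [[0.153, -0.98, -0.13], [-0.75, -0.201, 0.63], [-0.643, 0.001, -0.766]]
wrist_force: [0.3, -0.2, -1.5]
grip_width: 17.5
grasp_force: 35.0
side holder [([602, -311, 112], 0.78), ([386, -2, 2], 0.64), ([734, 281, 2], 0.5)]
side holder_tip [([590, -239, 134], 0.77), ([474, 441, 20], 0.53), ([757, 336, 19], 0.44)]
side beaker_rim [([589, -235, 62], 0.85), ([738, -283, 4], 0.2)]
side tray [([448, -249, 0], 0.88), ([405, -451, 4], 0.83)]
side collar [([402, -206, 2], 0.42)]
top holder [([603, -311, 111], 0.77), ([566, 128, 8], 0.58), ([734, 280, -1], 0.49)]
top holder_tip [([589, -234, 133], 0.88), ([475, 441, 24], 0.7), ([757, 338, 16], 0.61)]
top beaker_rim [([590, -238, 58], 0.76), ([581, 60, 10], 0.7)]
top tray [([444, -246, -4], 0.98)]
top collar [([736, -171, 2], 0.61)]
[ 609.96654663 -332.93581447  164.8980477 ]
[ 590.05983244 -235.95786476  135.5980477 ] [(np.float64(322.5553707712651), np.float64(253.97065137856404)), (np.float64(371.22117261575943), np.float64(197.2388891070836))]
```

View pics/b4.png

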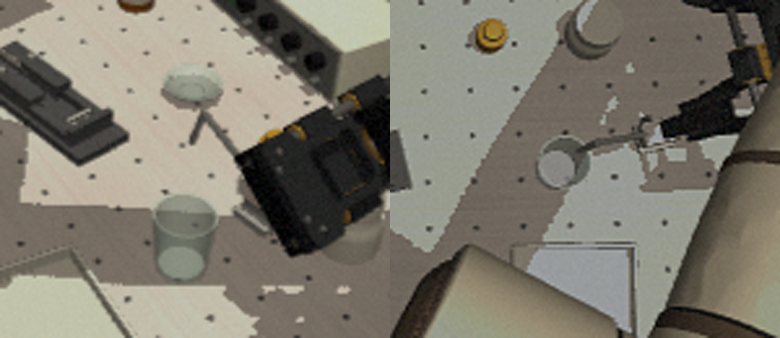

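Tip is right above the beaker's mouth (side crop about (195,140), top crop about (585,152)). Lower it 97 mm.

```bash
python3 -m handwheel '-1 0.0416 0 0.0495 0 0 0; -1 0.0416 0 0.0495 0 0 0; -1 0.0416 0 0.0495 0 0 0; -1 0.0416 0 0.0495 0 0 0; -1 0.0416 0 0.0495 0 0 0' && python3 -m handwheel '-1 0.0416 0 0.0495 0 0 0; -1 0.0416 0 0.0495 0 0 0; -1 0.0416 0 0.0495 0 0 0; -1 0.0416 0 0.0495 0 0 0; -1 0.0416 0 0.0495 0 0 0' && python3 -m handwheel '-1 0 0 0 0 0 0; -1 0 0 0 0 0 0; -1 -0.0416 0 -0.0495 0 0 0; -1 -0.0416 0 -0.0495 0 0 0; -1 -0.0416 0 -0.0495 0 0 0'
python3 - <<'E'
from h import *
print(st()[1]); camera("side"); camera("top")
for c in("side","top"):
  for l in["holder_tip","beaker_rim"]:
    print(c,l,[(np.round(d["at"]).astype(int).tolist(),round(d["confidence"],2)) for d in finder.pinpoint(c,l)][:2])
E
```

```text
clock: 22.75
position: [609.7, -333.5, 115.1]
orientation: [[0.153, -0.98, -0.13], [-0.75, -0.201, 0.63], [-0.643, 0.001, -0.766]]
wrist_force: [0.6, 1.6, -1.0]
grip_width: 17.8
grasp_force: 35.0
clock: 23.38
position: [609.8, -333.6, 66.9]
orientation: [[0.154, -0.98, -0.13], [-0.751, -0.201, 0.629], [-0.643, 0.0, -0.766]]
wrist_force: [0.0, -0.2, -1.6]
grip_width: 17.8
grasp_force: 35.0
clock: 24.0
position: [610.1, -333.7, 98.2]
orientation: [[0.155, -0.98, -0.129], [-0.751, -0.201, 0.629], [-0.642, -0.001, -0.767]]
wrist_force: [-0.2, 0.6, -1.6]
grip_width: 17.8
grasp_force: 35.0
[ 610.06076797 -333.74868906   98.16794315]
side holder_tip [([589, -234, 66], 0.67), ([475, 440, 21], 0.54)]
side beaker_rim [([592, -235, 61], 0.64)]
top holder_tip [([476, 445, 26], 0.78), ([591, -238, 66], 0.68)]
top beaker_rim [([590, -240, 59], 0.75), ([610, -351, 114], 0.63)]
```

Run:
```python
from h import *
s,p,R=st();G=Rt()
a,b=plan(p,R,(610,-334,160),G,5,-1); a,b=plan(a,b,(450,-266,130),G,10,-1); plan(a,b,(450,-266,66),G,5,-1)
```

```text
-1 -0.054 -0 -0.066 0 0 -0; -1 -0.054 -0 -0.066 0 0 -0; -1 -0.054 -0 -0.066 0 0 -0; -1 -0.054 -0.001 -0.065 0 0 -0; -1 -0.054 -0 -0.066 0.001 0.001 -0.001
-1 -0.038 0.095 0.058 -0 -0 0; -1 -0.038 0.095 0.058 -0 -0 0; -1 -0.037 0.095 0.058 -0 -0 0; -1 -0.038 0.095 0.058 -0 -0 0; -1 -0.037 0.096 0.057 -0 -0 0
-1 -0.038 0.095 0.058 -0 -0 0; -1 -0.037 0.096 0.057 -0 -0 0; -1 -0.038 0.095 0.058 -0 -0 0; -1 -0.037 0.096 0.057 -0 -0 0; -1 -0.038 0.095 0.058 -0 -0 0
-1 0.055 0 0.065 -0 -0 0; -1 0.055 0 0.065 -0 -0 0; -1 0.055 0 0.066 -0 -0 0; -1 0.055 0 0.065 -0 -0 0; -1 0.054 0 0.066 -0 -0 0
```

```bash
python3 -m handwheel '-1 -0.054 0 -0.066 0 0 0; -1 -0.054 0 -0.066 0 0 0; -1 -0.054 0 -0.066 0 0 0; -1 -0.054 -0.001 -0.065 0 0 0; -1 -0.054 0 -0.066 0 0 0' && python3 -m handwheel '-1 -0.038 0.095 0.058 0 0 0; -1 -0.038 0.095 0.058 0 0 0; -1 -0.037 0.095 0.058 0 0 0; -1 -0.038 0.095 0.058 0 0 0; -1 -0.037 0.096 0.057 0 0 0' && python3 -m handwheel '-1 -0.038 0.095 0.058 0 0 0; -1 -0.037 0.096 0.057 0 0 0; -1 -0.038 0.095 0.058 0 0 0; -1 -0.037 0.096 0.057 0 0 0; -1 -0.038 0.095 0.058 0 0 0'
python3 - <<'E'
from h import *
print(st()[1]); camera("side"); camera("top")
for c in("side","top"):
  for l in["holder","tray","beaker_rim","holder_tip","collar"]:
    print(c,l,[(np.round(d["at"]).astype(int).tolist(),round(d["confidence"],2)) for d in finder.pinpoint(c,l)][:2])
E
```

```text
clock: 24.92
position: [610.2, -334.2, 161.6]
orientation: [[0.154, -0.98, -0.129], [-0.751, -0.201, 0.629], [-0.642, 0.0, -0.766]]
wrist_force: [0.2, -0.9, -1.7]
grip_width: 17.9
grasp_force: 35.0
clock: 25.55
position: [529.8, -299.9, 146.0]
orientation: [[0.154, -0.98, -0.129], [-0.751, -0.201, 0.629], [-0.642, 0.0, -0.766]]
wrist_force: [0.7, 0.3, -0.6]
grip_width: 17.8
grasp_force: 35.0
clock: 26.18
position: [449.9, -266.0, 131.1]
orientation: [[0.154, -0.98, -0.129], [-0.751, -0.201, 0.629], [-0.642, -0.0, -0.766]]
wrist_force: [0.5, -0.2, -1.2]
grip_width: 17.8
grasp_force: 35.0
[ 449.91591112 -266.02191758  131.06610067]
side holder [([438, 369, 4], 0.75), ([735, 281, -1], 0.45)]
side tray [([448, -248, 0], 0.91), ([406, -451, 1], 0.57)]
side beaker_rim [([592, -235, 62], 0.74), ([564, 130, 161], 0.38)]
side holder_tip [([476, 439, 19], 0.82), ([428, -170, 103], 0.49)]
side collar [([399, -203, 3], 0.4)]
top holder [([444, -245, 78], 0.95), ([435, 375, -2], 0.7)]
top tray [([446, -248, -6], 0.64), ([768, 136, 0], 0.54)]
top beaker_rim [([591, -235, 62], 0.64)]
top holder_tip [([428, -170, 100], 0.8), ([758, 337, 17], 0.51)]
top collar [([401, -201, 4], 0.42)]
```

```bash
python3 -m handwheel '-1 0.055 0 0.065 0 0 0; -1 0.055 0 0.065 0 0 0; -1 0.055 0 0.066 0 0 0; -1 0.05 0 0.06 0 0 0; -1 0.04 0 0.048 0 0 0' && python3 -m handwheel '-1 0.0064 0 0.0077 0 0 0; -1 0.0064 0 0.0077 0 0 0; -1 0.0064 0 0.0077 0 0 0; -1 0.0064 0 0.0077 0 0 0; -1 0 0 0 0 0 0'
```

```text
clock: 27.4
position: [450.0, -266.0, 69.9]
orientation: [[0.153, -0.98, -0.13], [-0.75, -0.201, 0.63], [-0.643, 0.001, -0.766]]
wrist_force: [0.8, -0.5, -1.9]
grip_width: 18.0
grasp_force: 35.0
clock: 28.02
position: [450.2, -266.1, 65.0]
orientation: [[0.154, -0.98, -0.13], [-0.751, -0.201, 0.63], [-0.643, 0.0, -0.766]]
wrist_force: [0.5, 0.3, -1.2]
grip_width: 17.8
grasp_force: 35.0
```

Expect contact at about 57; down 6 mm, then gently on.

```bash
python3 -m handwheel '-1 0.0064 0 0.0077 0 0 0; -1 0.0064 0 0.0077 0 0 0; -1 0.0064 0 0.0077 0 0 0; -1 0.0043 0 0.0051 0 0 0; -1 0 0 0 0 0 0'
```

```text
clock: 28.65
position: [450.1, -266.0, 59.3]
orientation: [[0.154, -0.98, -0.13], [-0.75, -0.201, 0.63], [-0.643, 0.001, -0.766]]
wrist_force: [0.6, -0.2, -0.3]
grip_width: 17.9
grasp_force: 35.0
```

```bash
python3 -m handwheel '-1 0.0022 0 0.0026 0 0 0; -1 0.0022 0 0.0026 0 0 0; -1 0.0022 0 0.0026 0 0 0; -1 0 0 0 0 0 0; -1 0 0 0 0 0 0'
```

```text
clock: 29.28
position: [450.2, -266.1, 57.9]
orientation: [[0.154, -0.98, -0.13], [-0.751, -0.201, 0.629], [-0.643, 0.0, -0.766]]
wrist_force: [0.6, -0.2, -2.0]
grip_width: 17.9
grasp_force: 35.0
```

```bash
python3 -m handwheel '-1 0.0022 0 0.0026 0 0 0; -1 0.0022 0 0.0026 0 0 0; -1 0.0022 0 0.0026 0 0 0; -1 0 0 0 0 0 0; -1 0 0 0 0 0 0'
```

```text
clock: 29.9
position: [450.2, -266.2, 57.3]
orientation: [[0.154, -0.979, -0.13], [-0.75, -0.202, 0.63], [-0.643, -0.0, -0.766]]
wrist_force: [-0.1, -0.1, 4.5]
grip_width: 17.8
grasp_force: 35.0
```

```bash
python3 -m handwheel '-1 0 0 0 0 0 0; -1 0 0 0 0 0 0; -0.55 0 0 0 0 0 0; -0.5 0 0 0 0 0 0; -0.4 0 0 0 0 0 0' 5 && python3 -m handwheel '-0.3 0 0 0 0 0 0; -0.2 0 0 0 0 0 0; 0 0 0 0 0 0 0; 0 0 0 -0.02 0 0 0; 0 0 0 -0.04 0 0 0'
```

```text
clock: 30.52
position: [450.0, -266.0, 56.0]
orientation: [[0.153, -0.98, -0.13], [-0.75, -0.201, 0.63], [-0.643, 0.001, -0.766]]
wrist_force: [-0.2, 0.1, -0.7]
grip_width: 24.2
grasp_force: 0.0
clock: 31.15
position: [451.3, -271.9, 63.5]
orientation: [[0.154, -0.98, -0.13], [-0.75, -0.201, 0.63], [-0.643, 0.001, -0.766]]
wrist_force: [0.5, 0.4, -0.3]
grip_width: 43.2
grasp_force: 0.0
```

```bash
python3 -m handwheel '0 0 0 -0.1 0 0 0; 0 0 0 -0.2 0 0 0; 0 0 0 -0.2 0 0 0; 0 0 0 -0.2 0 0 0; 0 0 0 -0.2 0 0 0'
python3 - <<'E'
from h import *
for c in("side","top"):
  im=camera(c); cv2.imwrite(f"pics/{c}5.png",im)
  for l in["holder","beaker_rim","collar","holder_grip","holder_tip"]:
    print(c,l,[(np.round(d["at"]).astype(int).tolist(),round(d["confidence"],2)) for d in finder.pinpoint(c,l)][:2])
a=cv2.resize(cv2.imread("pics/side5.png")[230:390,190:360],None,fx=3.5,fy=3.5,interpolation=cv2.INTER_CUBIC);cv2.imwrite("pics/b5.png",a)
E
```

```text
clock: 31.78
position: [468.9, -358.1, 168.4]
orientation: [[0.154, -0.98, -0.129], [-0.751, -0.201, 0.629], [-0.642, -0.0, -0.767]]
wrist_force: [0.0, -0.1, 0.9]
grip_width: 43.5
grasp_force: 0.0
side holder [([442, -243, 2], 0.82), ([441, 369, 4], 0.76)]
side beaker_rim [([566, 128, 0], 0.73)]
side collar [([398, -203, 0], 0.48)]
side holder_grip [([456, -274, 74], 0.84), ([421, 343, 71], 0.63)]
side holder_tip [([472, 438, 22], 0.69), ([430, -171, 25], 0.68)]
top holder [([435, 375, -3], 0.7), ([443, -246, 4], 0.6)]
top beaker_rim [([589, -239, 60], 0.95)]
top collar [([402, -203, 2], 0.38)]
top holder_grip [([452, -282, 75], 0.88), ([425, 344, 67], 0.59)]
top holder_tip [([431, -170, 27], 0.89), ([476, 441, 26], 0.76)]
```

View pics/b5.png

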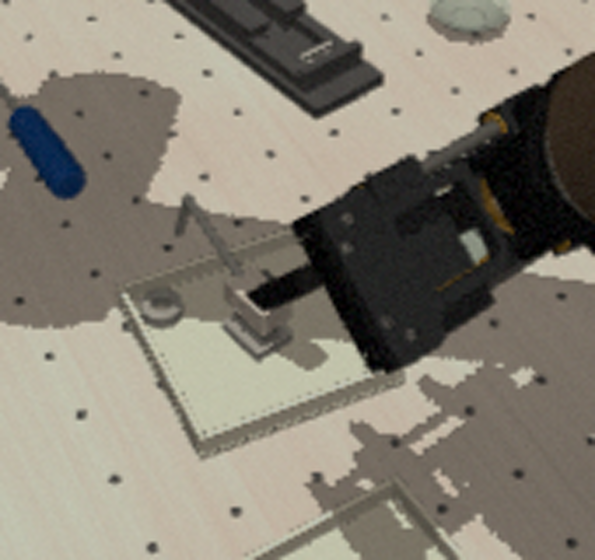

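The holder stands upright on its foot in the middle of the tray at about (258,325), and the collar is untouched at (160,307). Next I settle and hand in.

```bash
python3 -m handwheel '0 0 0 0 0 0 0; 0 0 0 0 0 0 0; 0 0 0 0 0 0 0; 0 0 0 0 0 0 0; 0 0 0 0 0 0 0' && python3 -c "
from h import *
print(manip.job_done())"
```

```text
clock: 33.0
position: [468.8, -356.8, 166.7]
orientation: [[0.154, -0.98, -0.13], [-0.75, -0.201, 0.63], [-0.643, 0.0, -0.766]]
wrist_force: [0.2, -0.0, -0.0]
grip_width: 43.2
grasp_force: 0.0
the job is handed in; nothing more can be done
None
```

I slid the holder out against the stop with about 6 N, lifted it clear, dipped its tip about 23 mm below the beaker's rim and released it standing upright in the left tray; I handed the job in at 33 s, and the call returned no verdict.

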